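Centre the owl on the modelling turntable and turn it to the sketch pad

TASK

Set up the little wooden owl as a drawing model: with light fingertip taps low on its foot, centre it on the small turntable's wheel without tipping it over, and push the wheel's orange tab round until the owl, riding on the wheel, looks at the middle of the sketch pad. Only touch and push, do not pinch or lift anything, and leave the pad, book, pencil, eraser and sharpener where they lie; at the end the owl stands upright and everything is still.

Things in the scene. Friction and masses are not known exactly. Their poses are not given: they have to be found in the camera images.
- owl: turned wooden owl, 59 mm tall, 60 g. Origin at the centre of its underside, z up; its face (white eyes, brass beak) looks along +x. Round dark foot, 42 mm across, 8 mm high, its widest part (body 36 mm, head 32 mm). The underside is flat over the middle 22 mm and curves up beyond: it rocks about 8 degrees and back when tapped, slides if pushed low (friction about 0.6), may fall if pushed high
- turntable: small fixed turntable; origin on the table at its axis, z up. Dark cast foot 104 mm across; on it a round aluminium wheel 112 mm across with dark concentric rings on its top, which lies 30 mm above the table. The wheel turns freely about the vertical axis with light friction (about 0.012 N m) and stays where it is left.
- wheel_center (a point): the wheel's axis at the level of its top face, 30 mm above the table: where the middle of the owl's foot belongs
- tab (a point): middle of the orange finger tab that sticks out from the wheel's rim: 85 mm from the axis, 24.5 mm above the table. The tab is 14 mm wide, 11 mm thick (19 to 30 mm above the table, flush with the wheel's top), its round end reaches 98 mm from the axis. It turns with the wheel, pushed sideways (about 0.2 N); with the fingertips too deep the gripper body may touch the owl.
- wheel (a joint): angle of the wheel (rad), growing anticlockwise seen from above; turns either way, with no stop within three quarters of a turn of any start
- sketch_pad: white sketch pad lying flat, 210 x 150 x 9 mm (its x, y, z), origin at the centre of its underside: the owl is to look at it
- tan_book: tan paperback book lying flat, 190 x 124 x 22 mm, origin at the centre of its underside; a bystander (pad and book may have changed places)
- pencil_red: red pencil lying flat, 9 x 170 x 9 mm, origin at the middle of its underside, long axis y; a bystander
- eraser: white eraser in a blue sleeve, 21 x 45 x 13 mm, origin at the middle of its underside; a bystander
- sharpener: small metal pencil sharpener, 15 x 25 x 12 mm, origin at the middle of its underside; a bystander
Not all that is in view belongs to the job. Of the things that look like the owl, the smallest one is meant.

How it is judged:
At the end, for the whole second after the job is handed in: The owl stands upright (within 0.08 rad) and still on the wheel, the middle of its foot within 6 mm of the wheel's axis; its line of sight passes within 70 mm of the middle of the sketch pad, which lies in front of its face; the wheel has been turned (tab moved more than 12 mm) and is at rest (horizontal distance between owl and wheel_center below 0.006 m and angle between owl's own z axis and vertical below 0.08 rad and z of owl in the frame of turntable between 0.027 and 0.034 m and x of sketch_pad in the frame of owl above 0.1 m and y of sketch_pad in the frame of owl between -0.07 and 0.07 m and distance of tab from where it was at the start of the episode above 0.012 m and linear speed of owl below 0.02 m/s and velocity of joint wheel between -0.05 and 0.05 rad/s); the robot touches nothing.
It fails at once if the owl is tipped by more than 0.35 rad or knocked off the wheel (angle between owl's own z axis and vertical above 0.35 rad or z of owl in the frame of turntable below 0.02 m).
It fails at once if the owl is lifted more than 12 mm off the wheel (z of owl in the frame of turntable above 0.042 m).
It fails at once if the owl or the tab is pinched between the fingers ((contact force between the fingers and owl above 0.2 N and horizontal distance between the grasp point and owl below 0.011 m) or (contact force between the fingers and turntable above 0.2 N and horizontal distance between the grasp point and tab below 0.008 m and height (world z) of the grasp point below 0.045 m)).
It fails at once if the owl is struck or pressed with more than 8 N (contact force between the arm and owl above 8 N).
It fails at once if the pad, book, pencil, eraser or sharpener is displaced by more than 20 mm (distance of any of sketch_pad, tan_book, pencil_red, eraser, sharpener from where it was at the start of the episode above 0.02 m).
It also fails if it takes over 72 s, if anything falls off the work surface, if the arm or the gripper's body presses on something with over 40 N, if the wrist force passes 120 N, or if a joint passes its speed limit or range.

ROBOT

A 6-joint arm with a two-finger parallel gripper is mounted at the origin on the work surface; the furniture and walls round the work are solid. World frame = base frame: x ahead of the robot, y to its left, z up, the work surface at z = 0. Lengths are in m, angles in rad, forces in N, time in s.
With the tool pointing down it reaches from about 0.275 to 0.75 m from the base axis. Payload 10.2 kg.
Tool frame: the origin (TCP) lies at the very end of the fingers, on their centre line; the grasp point (between the pads) lies 19 mm behind it; z points along the fingers, y is the line along which they close (so a half turn about z gives the same grasp; the last joint's range is limited). The gripper opens to 85 mm and grips with 20 to 120 N. Pads are 22 mm wide; open, the fingers measure 114 mm over their backs; the gripper's body (76 mm by 85 mm) begins 54 mm behind the grasp point. The pads swing forward as they close: fully open they stand 13 mm farther back than shut.
Start: joints at [-1.516, 0.313, 1.498, -0, 1.331, -0.223], TCP at [0.144, -0.505, 0.231] pointing down, gripper open.
Joint ranges: [-2.94, 2.94], [-0.97, 2.17], [0.19, 2.56], [-1.23, 4.37], [0.02, 3.11], [-2.88, 2.88]. Speed limits (rad/s): [2.39, 2.39, 3.01, 3.14, 3.14, 3.14].

INTERFACE

Orientations are given as a rotation vector (axis times angle).
In Python, from bench import env gives the robot as it stands. The module is installed in compiled form; this text tells all that it offers.
- The arm moves only by the tool jog_arm, never from a script. Its argument "rows" is a list of rows, each an object with "rotation": the turn, a rotation vector about the tool's x, y, z in degrees, a list of three; "dp": the shift along the tool's x, y, z in m, a list of three; "gripper": the opening, from 0 (shut) to 1 (fully open). In form: [{"rotation": [ax, ay, az], "dp": [tx, ty, tz], "gripper": gripper}, ...]. A call has exactly 10 rows; each row shifts and turns the commanded pose from where the row before left it, along the tool's axes as they then stand; what a row does not reach is not made up. A row lasts 1/10 s, in which the tool goes at most 50 mm and 8.59 degrees, less where a joint would pass 70% of its speed; a pose out of reach is approached as far as the arm can. A call with a gripper value outside its range is refused whole. The fingers move at their own pace and stop on an object; "force" is the grip in N (left out, the last holds). Time passes only in rows, so rows that do not move let the fingers close, or fill a call up. It gives the time, the measured TCP pose, the force, the opening and the grip force at its end, in the units of the state.
- env.get_state(): the state, without advancing time (a new reading comes with each control period).
- env.camera(name): name is "scene" or "top" or "wrist"; returns the picture (400x640x3 uint8, blue, green, red); there is no depth.
- env.camera_model(name): a dict with "vfov" (degrees; the focal length in pixels is half the picture's height over the tangent of half this angle, whatever the lens; pixels are square), "cx", "cy" (the principal point, pixels), "dist_coeffs" ([k1, k2, p1, p2, k3] as OpenCV has them; the pictures are not rectified), "R" (3x3) and "t" (3): a world point X has camera coordinates R X + t; the wrist camera has in their place "tool_from_camera" (4x4, takes a point from camera to tool coordinates, whose origin is the TCP and whose axes are the flange's). Camera axes: x right, y down, z forward; pixel columns grow to the right and rows downward; lengths in m; the calibration is good to about 2 mm. A picture is of the moment at which its call begins: read the wrist's pose just before it. camera_model takes no time and is no camera call.
- env.hand_in(): hands the job in; it is judged then, once.
The state is a dict: "clock": time; "joints": joint angles; "dq": joint speeds; "joint_torque": joint torques, N m; "ee_pos": TCP position; "eef_rot": TCP orientation; "ft_force": force on the tool from outside, world axes, zero at the start; "torque": the same for the moment, N m; "finger_gap": finger opening in m; "gripper_force": force on a finger pad.
Only numpy, scipy, OpenCV 4.12 (cv2) and the standard library are available. Lean on these libraries where they do the work, as an engineer would, in place of code of your own. Each camera call takes 0.05 s, during which the arm holds its last target. There are 200 camera calls.

## Working session

There is one attempt and no reset: what is moved stays moved. The work goes in short steps, Python scripts to look and compute and a tool call to move; the robot and the scene stay as the last step left them, time stands still between calls to the robot, and variables do not carry over. Pictures are saved under pics/ and viewed, at most 10 in all, crops included, and the job is handed in when it is done.

Besides the shell and the picture viewer there is one more tool, called after "Emit:" as name(argument=value, ...) on one line, values as JSON. jog_arm: Moves the arm, as the interface text tells. Its arguments: {"type":"object","properties":{"rows":{"type":"array","items":{"type":"object","properties":{"rotation":{"type":"array","items":{"type":"number"}},"dp":{"type":"array","items":{"type":"number"}},"gripper":{"type":"number"}}}},"force":{"type":"number"}},"required":["rows"]}

```bash
mkdir -p pics; cat > h.py <<'E'
import numpy as np,cv2
from scipy.spatial.transform import Rotation as Ro
from bench import env
def K(m): 
    f=200/np.tan(np.radians(m['vfov'])/2); return np.array([[f,0,m['cx']],[0,f,m['cy']],[0,0,1.]])
def model(n):
    m=env.camera_model(n); k=K(m); d=np.array(m['dist_coeffs'],float)
    if 'R' in m: R,t=np.array(m['R']),np.array(m['t'])
    else:
        s=env.get_state(); T=np.eye(4); T[:3,:3]=Ro.from_rotvec(s['eef_rot']).as_matrix(); T[:3,3]=s['ee_pos']
        W=np.linalg.inv(T@np.array(m['tool_from_camera'])); R,t=W[:3,:3],W[:3,3]
    return k,d,R,t
def toz(M,uv,z):
    k,d,R,t=M; p=cv2.undistortPoints(np.array(uv,float).reshape(-1,1,2),k,d)[:,0]
    r=np.c_[p,np.ones(len(p))]@R; c=-R.T@t; return c+r*((z-c[2])/r[:,2])[:,None]
def proj(M,X):
    k,d,R,t=M; return cv2.projectPoints(np.array(X,float).reshape(-1,1,3),cv2.Rodrigues(R)[0],t,k,d)[0][:,0]
E
python3 - <<'E'
from h import *
for n in('scene','top'):
    cv2.imwrite(f'pics/{n}0.png',env.camera(n)); m=env.camera_model(n); R=np.array(m['R']);print(n,m['vfov'],-R.T@np.array(m['t']))
print(env.get_state())
print(env.camera_model('wrist'))
E
```

```text
scene 46.86260921643545 [0.10206806 0.85142239 0.87202154]
top 56.5829309661633 [0.36202629 0.19565521 0.97914581]
{'clock': 0.1, 'joints': array([-1.51636219e+00,  3.13402305e-01,  1.49834304e+00, -8.21020955e-06,
        1.33101855e+00, -2.23402467e-01]), 'dq': array([-0.00098928,  0.00096965, -0.0023921 ,  0.00139067,  0.00013325,
        0.00027159]), 'joint_torque': array([ 1.66720551e-03, -4.12906301e+01, -2.60143876e+01, -2.71070776e-04,
        3.04493740e-03,  4.99513519e-06]), 'ee_pos': array([ 0.14396716, -0.50463778,  0.23079488]), 'eef_rot': array([-3.11017077e+00, -4.34863708e-01, -1.42713434e-04]), 'ft_force': array([-0.29519506,  0.23212014, -0.04011199]), 'torque': array([ 0.00148241,  0.01126506, -0.05619709]), 'gripper_force': 0.0, 'finger_gap': 0.08554677341808516}
{'vfov': 66.66750197404727, 'cx': 316.2268457869894, 'cy': 198.36332766561353, 'dist_coeffs': array([-0.00037362,  0.        ,  0.        ,  0.        ,  0.        ]), 'tool_from_camera': array([[-5.21634430e-04, -9.58823751e-01, -2.84001307e-01,
         7.15895218e-02],
       [ 9.99999857e-01, -4.66833643e-04, -2.60643769e-04,
        -7.52319462e-04],
       [ 1.17330072e-04, -2.84001402e-01,  9.58823858e-01,
        -1.41592553e-01],
       [ 0.00000000e+00,  0.00000000e+00,  0.00000000e+00,
         1.00000000e+00]])}
```

View pics/scene0.png

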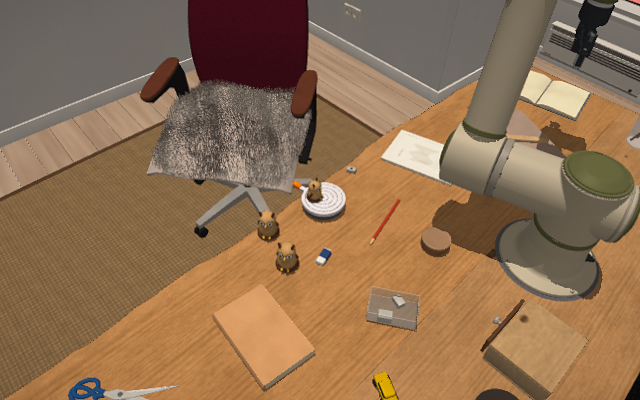

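View pics/top0.png

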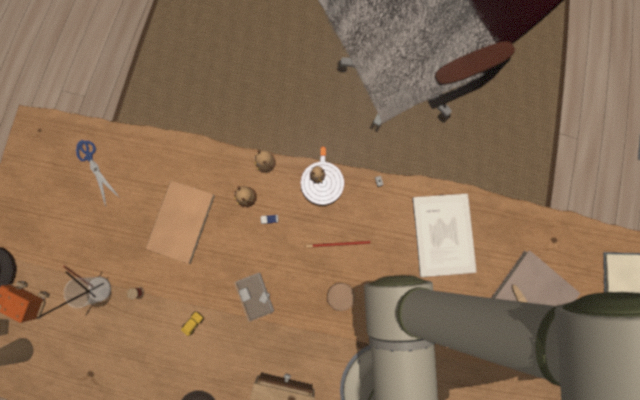

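The scene view shows the small owl on the wheel at (315,188) and the tab at (298,186). In the top view the wheel is at (322,184), the owl at (317,174), the tab at (323,152), the pad at (445,235) and the book at (180,222).

```bash
python3 - <<'E'
from h import *
a=cv2.imread('pics/top0.png');b=cv2.imread('pics/scene0.png')
M=model('top');S=model('scene')
print('top wheel',toz(M,[(322,184)],.03),'tab',toz(M,[(323,152)],.0245),'owl',toz(M,[(317,174)],.08))
print('things z0',toz(M,[(445,235),(180,222),(340,244),(270,219),(379,182),(245,196),(264,160)],.01).round(3))
print('scene wheel',toz(S,[(324,200)],.03),'tab',toz(S,[(298,186)],.0245),)
ca=cv2.resize(a[130:230,250:400],None,fx=5,fy=5,interpolation=2)[:, :]
cb=cv2.resize(b[160:230,280:360],None,fx=7,fy=7,interpolation=2)
o=np.zeros((500+0,800,3),np.uint8)
ca=cv2.resize(a[140:215,270:365],None,fx=4,fy=4,interpolation=2); cb=cv2.resize(b[165:235,285:365],None,fx=5,fy=5,interpolation=2)
o[:ca.shape[0],:ca.shape[1]]=ca; o[:cb.shape[0],400:400+cb.shape[1]]=cb
cv2.imwrite('pics/z.png',o[:360])
E
```

```text
top wheel [[0.52785219 0.16663721 0.03      ]] tab [[0.61458531 0.16356718 0.0245    ]] owl [[0.54410113 0.18041904 0.08      ]]
things z0 [[ 0.396 -0.159  0.01 ]
 [ 0.43   0.54   0.01 ]
 [ 0.373  0.12   0.01 ]
 [ 0.438  0.302  0.01 ]
 [ 0.537  0.014  0.01 ]
 [ 0.499  0.369  0.01 ]
 [ 0.596  0.321  0.01 ]]
scene wheel [[0.52382969 0.17434784 0.03      ]] tab [[0.60974876 0.16675575 0.0245    ]]
```

View pics/z.png

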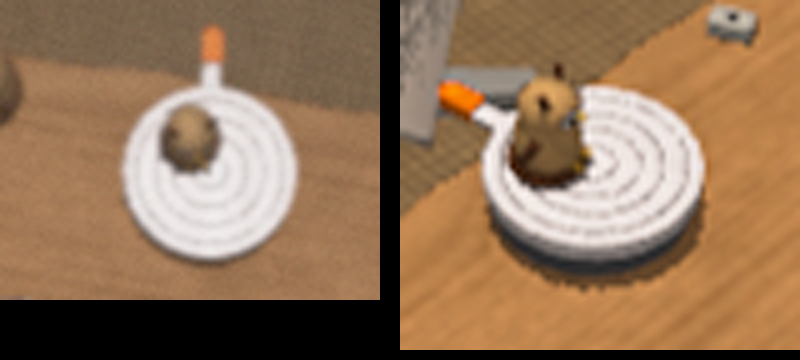

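Emit:
jog_arm(rows=[{"dp":[0.0277,-0.027,0],"rotation":[0,0,0],"gripper":0},{"dp":[0.0277,-0.027,0],"rotation":[0,0,0],"gripper":0},{"dp":[0.0277,-0.027,0],"rotation":[0,0,0],"gripper":0},{"dp":[0.0277,-0.027,0],"rotation":[0,0,0],"gripper":0},{"dp":[0.0277,-0.027,0],"rotation":[0,0,0],"gripper":0},{"dp":[0.0277,-0.027,0],"rotation":[0,0,0],"gripper":0},{"dp":[0.0277,-0.027,0],"rotation":[0,0,0],"gripper":0},{"dp":[0.0277,-0.027,0],"rotation":[0,0,0],"gripper":0},{"dp":[0.0277,-0.027,0],"rotation":[0,0,0],"gripper":0},{"dp":[0.0277,-0.027,0],"rotation":[0,0,0],"gripper":0}])

```text
clock: 1.1
ee_pos: [0.3367, -0.1677, 0.2312]
eef_rot: [-3.111, -0.434, 0.0]
ft_force: [0.9, -1.2, -0.0]
finger_gap: -0.0001
gripper_force: 0.0
```

Emit:
jog_arm(rows=[{"dp":[0.0277,-0.027,0],"rotation":[0,0,0],"gripper":0},{"dp":[0.0277,-0.027,0],"rotation":[0,0,0],"gripper":0},{"dp":[0.0277,-0.027,0],"rotation":[0,0,0],"gripper":0},{"dp":[0.0277,-0.027,0],"rotation":[0,0,0],"gripper":0},{"dp":[0.0277,-0.027,0],"rotation":[0,0,0],"gripper":0},{"dp":[0.0277,-0.027,0],"rotation":[0,0,0],"gripper":0},{"dp":[0.0277,-0.027,0],"rotation":[0,0,0],"gripper":0},{"dp":[0.0277,-0.027,0],"rotation":[0,0,0],"gripper":0},{"dp":[0.0277,-0.027,0],"rotation":[0,0,0],"gripper":0},{"dp":[0,0,0],"rotation":[0,0,0],"gripper":0}])

```text
clock: 2.1
ee_pos: [0.5102, 0.1358, 0.2304]
eef_rot: [-3.11, -0.44, 0.001]
ft_force: [1.0, -0.2, -1.0]
finger_gap: 0.0
gripper_force: 0.0
```

```bash
python3 - <<'E'
from h import *
s=env.get_state();print(s['clock'],s['ee_pos'],s['eef_rot'],s['joints'],s['finger_gap'])
M=model('wrist');im=env.camera('wrist');np.save('Ma.npy',np.array(M,dtype=object),allow_pickle=True)
cv2.imwrite('pics/w1.png',im)
E
```

```text
2.1 [0.51022263 0.1358061  0.2304441 ] [-3.10977776e+00 -4.40439231e-01  1.02927697e-03] [3.76960168e-02 3.20424895e-01 1.48970221e+00 7.28909151e-04
 1.33219773e+00 1.32693043e+00] 6.369286171649715e-06
```

View pics/w1.png

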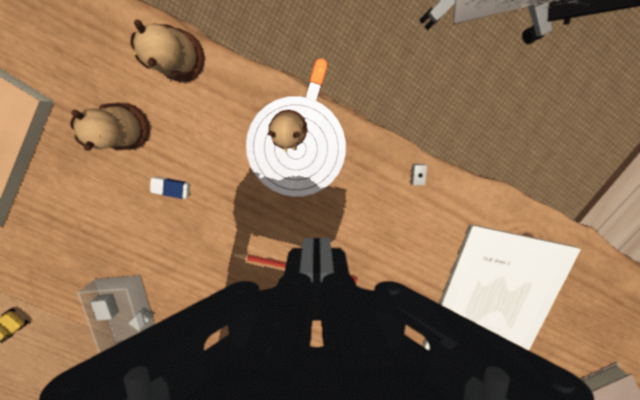

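The wrist view shows the wheel centred near (296,146), the owl at (288,130) facing downward in the image, the tab at (319,71), and the pad at upper left corner (471,227) and upper right corner (580,249).

```bash
cat >> h.py <<'E'
def wheel(M,im,c):
    # rim ellipse: white pixels' hull
    hsv=cv2.cvtColor(im,cv2.COLOR_BGR2HSV); m=((hsv[...,1]<45)&(hsv[...,2]>110)).astype(np.uint8)
    r=np.zeros_like(m); cv2.circle(r,tuple(int(v) for v in c[:2]),c[2],1,-1); m&=r
    m=cv2.morphologyEx(m,cv2.MORPH_OPEN,np.ones((3,3)))
    return m
def orange(im):
    hsv=cv2.cvtColor(im,cv2.COLOR_BGR2HSV); m=(hsv[...,0]<16)&(hsv[...,0]>5)&(hsv[...,1]>200)&(hsv[...,2]>180)
    return m
E
python3 - <<'E'
from h import *
im=cv2.imread('pics/w1.png');M=model('wrist')
from scipy.optimize import least_squares
# rim fit: project circle r=.056 at z=.03, maximise gradient -> use hull points of the white mask
m=wheel(M,im,(296,146,60)); ys,xs=np.nonzero(m)
P=toz(M,np.c_[xs,ys],.03)[:,:2]
h=cv2.convexHull(P.astype(np.float32))[:,0]
f=least_squares(lambda p:np.hypot(*(h-p[:2]).T)-p[2],[.53,.17,.056],loss='soft_l1',f_scale=.001);print('wheel',f.x)
ys,xs=np.nonzero(orange(im)[40:110,280:360]); print(len(xs),xs.mean()+280,ys.mean()+40,toz(M,[(xs.mean()+280,ys.mean()+40)],.03))
print('pad',toz(M,[(471,227),(580,249)],.009))
cv2.imwrite('pics/w1z.png',cv2.resize(im[90:205,235:360],None,fx=5,fy=5,interpolation=2))
E
```

```text
wheel [0.53077932 0.1651761  0.05566638]
0 nan nan [[nan nan nan]]
pad [[ 0.49242306 -0.07613501  0.009     ]
 [ 0.50341518 -0.22625768  0.009     ]]<stdin>:9: RuntimeWarning: Mean of empty slice.
  ret = ret.dtype.type(ret / rcount)
```

View pics/w1z.png

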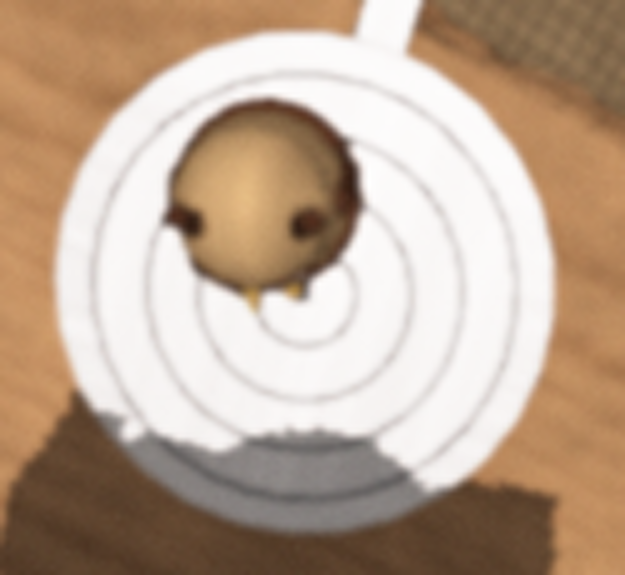

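```bash
python3 - <<'E'
from h import *
im=cv2.imread('pics/w1.png');M=model('wrist')
f=toz(M,[(288.2,128.4)],.034)[0];print('foot',f)
for z in(.06,.07):
  b=toz(M,[(285.4,149.6)],z)[0];print('beak',b,np.degrees(np.arctan2(*(b-f)[1::-1])))
e=toz(M,[(271.6,134),(296.6,134.4)],.085);print('ears',e,e.mean(0)-f,np.degrees(np.arctan2(*(e[1]-e[0])[1::-1]))-90)
print('claw',toz(M,[(294.4,148)],.036)[0]-f)
print('tab',toz(M,[(319,72)],.03))
w=np.array([.5308,.1652]);print('offset',f[:2]-w,np.hypot(*(f[:2]-w)),np.degrees(np.arctan2(*(f[:2]-w)[::-1])))
for z in (.03,.034,.089):
  n=proj(model('top'),np.r_[f[:2],z]);print(z,n)
# top & scene foot check overlays
for n in('top','scene'):
  a=cv2.imread(f'pics/{n}0.png');S=model(n);t=np.linspace(0,2*np.pi,60)
  a=cv2.resize(a,None,fx=6,fy=6,interpolation=2)
  for c,r,z,col in((w,.056,.03,(0,255,0)),(f,.021,.034,(255,0,0)),(f,.018,.05,(0,0,255))):
    p=(proj(S,np.c_[c[0]+r*np.cos(t),c[1]+r*np.sin(t),0*t+z])+.5)*6; cv2.polylines(a,[p.astype(int)],True,col,1)
  q=(proj(S,[[*w,.03]])[0]*6).astype(int); np.save(n+'.npy',a[q[1]-200:q[1]+200,q[0]-200:q[0]+200])
cv2.imwrite('pics/chk.png',np.hstack([np.load('top.npy'),np.load('scene.npy')]))
E
```

```text
foot [0.54927613 0.17818621 0.034     ]
beak [0.53023221 0.17381821 0.06      ] -167.08182435574287
beak [0.53177159 0.17320564 0.07      ] -164.1173386865208
ears [[0.54449345 0.1881516  0.085     ]
 [0.55054316 0.16579823 0.085     ]] [-0.00175782 -0.00121129  0.051     ] -164.85626419367884
claw [-0.01830864 -0.01196637  0.002     ]
tab [[0.6135181  0.16199376 0.03      ]]
offset [0.01847613 0.01298621] 0.02258337674688744 35.10201008763546
0.03 [[317.53490942 175.87014238]]
0.034 [[317.56295716 175.5707806 ]]
0.089 [[317.97338328 171.19017676]]
```

View pics/chk.png

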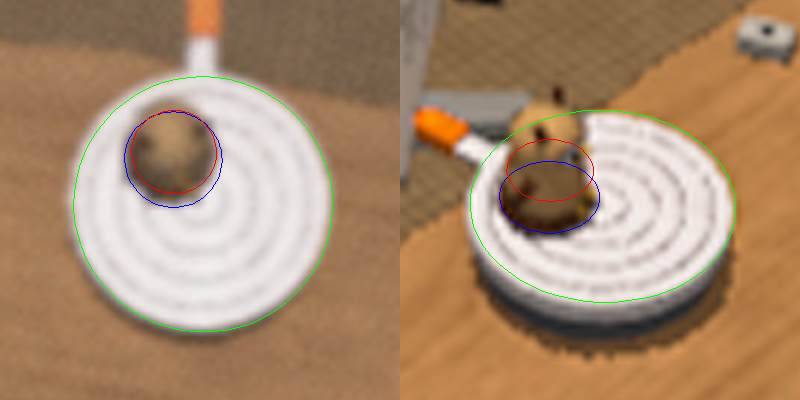

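Emit:
jog_arm(rows=[{"dp":[0,0,0],"rotation":[0,0,-6.3],"gripper":0},{"dp":[0,0,0],"rotation":[0,0,-6.3],"gripper":0},{"dp":[0,0,0],"rotation":[0,0,-6.3],"gripper":0},{"dp":[0.0333,-0.004,0],"rotation":[0,0,0],"gripper":0},{"dp":[0.0333,-0.004,0],"rotation":[0,0,0],"gripper":0},{"dp":[0.0333,-0.004,0],"rotation":[0,0,0],"gripper":0},{"dp":[0,0,0.03],"rotation":[0,0,0],"gripper":0},{"dp":[0,0,0.03],"rotation":[0,0,0],"gripper":0},{"dp":[0,0,0.03],"rotation":[0,0,0],"gripper":0},{"dp":[0,0,0.02],"rotation":[0,0,0],"gripper":0}])

```text
clock: 3.15
ee_pos: [0.5835, 0.1984, 0.119]
eef_rot: [-2.998, -0.938, 0.005]
ft_force: [-1.2, 0.3, 0.5]
finger_gap: -0.0003
gripper_force: 0.0
```

```bash
cat >> h.py <<'E'
W=np.array([.5308,.1652])
def tool(goal=None):
    s=env.get_state();R=Ro.from_rotvec(s['eef_rot']).as_matrix();p=np.array(s['ee_pos'])
    print('t',s['clock'],'tcp',p.round(4),'yaw',np.degrees(np.arctan2(R[1,0],R[0,0])).round(2),'zax',R[:,2].round(4),'F',np.round(s['ft_force'],2))
    print('rel wheel',(p[:2]-W).round(4))
    if goal is not None: print('need tool dp',(R.T@(np.array(goal)-p)).round(4))
E
python3 - <<'E'
from h import *
a=np.radians(35.1);tool([W[0]+.066*np.cos(a),W[1]+.066*np.sin(a),.034])
E
```

```text
t 3.15 tcp [0.5835 0.1984 0.119 ] yaw 34.76 zax [-3.1e-03 -7.0e-04 -1.0e+00] F [-1.15  0.27  0.51]
rel wheel [0.0527 0.0332]
need tool dp [ 0.004  -0.0031  0.085 ]
```

Emit:
jog_arm(rows=[{"dp":[0.004,-0.003,0.02],"rotation":[0,0,0],"gripper":0},{"dp":[0,0,0.02],"rotation":[0,0,0],"gripper":0},{"dp":[0,0,0.02],"rotation":[0,0,0],"gripper":0},{"dp":[0,0,0.015],"rotation":[0,0,0],"gripper":0},{"dp":[0,0,0.008],"rotation":[0,0,0],"gripper":0},{"dp":[0,0,0.001],"rotation":[0,0,0],"gripper":0},{"dp":[0,0,0],"rotation":[0,0,0],"gripper":0},{"dp":[0,0,0],"rotation":[0,0,0],"gripper":0},{"dp":[0,0,0],"rotation":[0,0,0],"gripper":0},{"dp":[0,0,0],"rotation":[0,0,0],"gripper":0}])

```text
clock: 4.15
ee_pos: [0.5863, 0.2045, 0.0378]
eef_rot: [2.998, 0.94, 0.001]
ft_force: [-0.1, 0.1, 0.4]
finger_gap: -0.0
gripper_force: 0.0
```

```bash
python3 - <<'E'
from h import *
a=np.radians(35.1);tool([W[0]+.045*np.cos(a),W[1]+.045*np.sin(a),.034])
E
```

```text
t 4.15 tcp [0.5863 0.2045 0.0378] yaw 34.82 zax [ 7.e-04  1.e-04 -1.e+00] F [-0.05  0.15  0.39]
rel wheel [0.0555 0.0393]
need tool dp [-0.023   0.0003  0.0037]
```

Emit:
jog_arm(rows=[{"dp":[0,0,0.0035],"rotation":[0,0,0],"gripper":0},{"dp":[-0.003,0,0],"rotation":[0,0,0],"gripper":0},{"dp":[-0.003,0,0],"rotation":[0,0,0],"gripper":0},{"dp":[-0.003,0,0],"rotation":[0,0,0],"gripper":0},{"dp":[-0.003,0,0],"rotation":[0,0,0],"gripper":0},{"dp":[-0.003,0,0],"rotation":[0,0,0],"gripper":0},{"dp":[-0.003,0,0],"rotation":[0,0,0],"gripper":0},{"dp":[-0.003,0,0],"rotation":[0,0,0],"gripper":0},{"dp":[-0.002,0,0],"rotation":[0,0,0],"gripper":0},{"dp":[0,0,0],"rotation":[0,0,0],"gripper":0}])

```text
clock: 5.15
ee_pos: [0.5671, 0.1911, 0.0338]
eef_rot: [-2.998, -0.94, 0.0]
ft_force: [0.1, -0.6, 0.7]
finger_gap: 0.0002
gripper_force: 0.0
```

```bash
python3 - <<'E'
from h import *
a=np.radians(35.1);tool([W[0]+.032*np.cos(a),W[1]+.032*np.sin(a),.034])
im=[]
for n in('top','scene'):
  b=env.camera(n);cv2.imwrite(f'pics/{n}1.png',b);S=model(n)
  q=(proj(S,[[*W,.03]])[0]).astype(int);im.append(cv2.resize(b[q[1]-34:q[1]+34,q[0]-34:q[0]+34],None,fx=5.8,fy=5.8,interpolation=2))
b=env.camera('wrist');cv2.imwrite('pics/w2.png',b)
cv2.imwrite('pics/c2.png',np.hstack(im+[]))
E
```

```text
t 5.15 tcp [0.5671 0.1911 0.0338] yaw 34.81 zax [-2.e-04 -0.e+00 -1.e+00] F [ 0.11 -0.57  0.7 ]
rel wheel [0.0363 0.0259]
need tool dp [-0.0126  0.0004 -0.0002]
```

View pics/c2.png

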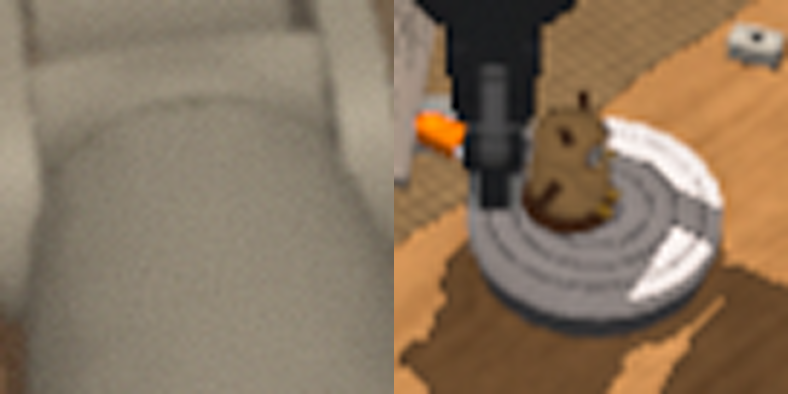

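Owl slid inward, upright; foot's lower edge at (565,230) in the scene crop. The finger is at its left.

```bash
python3 - <<'E'
from h import *
S=model('scene');p=proj(S,[[.5493,.1782,.03]])[0]
for d in((4.2,0),(4.2,1),(5,.5)): print(d,toz(S,[p+d],.03)[0][:2]-W)
for r in(22.6,16,12,8,4,0):
  a=np.radians(35.1);print(r,proj(S,[[W[0]+r/1e3*np.cos(a),W[1]+r/1e3*np.sin(a),.03]])[0]-p)
E
```

```text
(4.2, 0) [0.00978246 0.00692767]
(4.2, 1) [0.00783151 0.00983174]
(5, 0.5) [0.00714674 0.00722548]
22.6 [0.00429503 0.00045806]
16 [ 2.61352586 -0.00744677]
12 [ 4.19449157 -0.0122239 ]
8 [ 5.77515836 -0.0169907 ]
4 [ 7.35552017 -0.02174715]
0 [ 8.93557097 -0.02649323]
```

Emit:
jog_arm(rows=[{"dp":[-0.002,0,0],"rotation":[0,0,0],"gripper":0},{"dp":[-0.002,0,0],"rotation":[0,0,0],"gripper":0},{"dp":[-0.002,0,0],"rotation":[0,0,0],"gripper":0},{"dp":[-0.002,0,0],"rotation":[0,0,0],"gripper":0},{"dp":[-0.002,0,0],"rotation":[0,0,0],"gripper":0},{"dp":[-0.0015,0,0],"rotation":[0,0,0],"gripper":0},{"dp":[0,0,0],"rotation":[0,0,0],"gripper":0},{"dp":[0,0,0],"rotation":[0,0,0],"gripper":0},{"dp":[0,0,0],"rotation":[0,0,0],"gripper":0},{"dp":[0,0,0],"rotation":[0,0,0],"gripper":0}])

```text
clock: 6.3
ee_pos: [0.5578, 0.1848, 0.0337]
eef_rot: [-2.998, -0.94, 0.0]
ft_force: [-0.1, 0.3, -0.4]
finger_gap: -0.0
gripper_force: 0.0
```

```bash
python3 - <<'E'
from h import *
a=np.radians(35.1);tool([W[0]+.032*np.cos(a),W[1]+.032*np.sin(a),.034])
E
```

```text
t 6.3 tcp [0.5578 0.1848 0.0337] yaw 34.82 zax [-1.e-04  0.e+00 -1.e+00] F [-0.08  0.33 -0.41]
rel wheel [0.027  0.0196]
need tool dp [-0.0013  0.0005 -0.0003]
```

Emit:
jog_arm(rows=[{"dp":[0.01,0,0],"rotation":[0,0,0],"gripper":0},{"dp":[0.02,0,0],"rotation":[0,0,0],"gripper":0},{"dp":[0.02,0,-0.01],"rotation":[0,0,0],"gripper":0},{"dp":[0,0,-0.04],"rotation":[0,0,0],"gripper":0},{"dp":[0,0,-0.04],"rotation":[0,0,0],"gripper":0},{"dp":[-0.035,0,-0.03],"rotation":[0,0,0],"gripper":0},{"dp":[-0.035,0,-0.03],"rotation":[0,0,0],"gripper":0},{"dp":[-0.03,0,-0.02],"rotation":[0,0,0],"gripper":0},{"dp":[0,0,0],"rotation":[0,0,0],"gripper":0},{"dp":[0,0,0],"rotation":[0,0,0],"gripper":0}])

```text
clock: 7.3
ee_pos: [0.517, 0.1562, 0.204]
eef_rot: [2.998, 0.939, 0.001]
ft_force: [0.5, 0.4, -0.5]
finger_gap: -0.0
gripper_force: 0.0
```

```bash
python3 - <<'E'
from h import *
tool(); M=model('wrist'); b=env.camera('wrist');cv2.imwrite('pics/w3.png',b)
q=proj(M,[[*W,.03]])[0];o=(q-60).astype(int);print(q,o)
cv2.imwrite('pics/c3.png',cv2.resize(b[max(o[1],0):o[1]+120,o[0]:o[0]+120],None,fx=5,fy=5,interpolation=2))
b=env.camera('scene');cv2.imwrite('pics/scene3.png',b)
E
```

```text
t 7.3 tcp [0.517  0.1562 0.204 ] yaw 34.79 zax [ 9.e-04  2.e-04 -1.e+00] F [ 0.52  0.4  -0.48]
rel wheel [-0.0138 -0.009 ]
[317.5736444  163.59425129] [257 103]
```

View pics/c3.png

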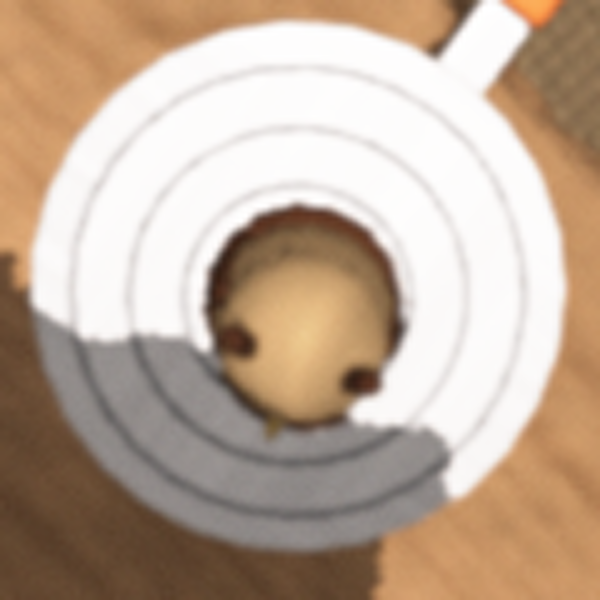

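```bash
python3 - <<'E'
from h import *
M=model('wrist');im=cv2.imread('pics/w3.png');g=lambda x,y:(257+x/5-.4,103+y/5-.4)
from scipy.optimize import least_squares
r=toz(M,[g(298,20),g(298,551),g(31,290),g(565,290),g(122,100),g(465,90)],.03)[:,:2]
w=least_squares(lambda p:np.hypot(*(r-p).T)-.056,W).x;print('wheel',w)
r=toz(M,[g(301,205),g(207,300),g(403,300),g(235,235),g(372,233)],.036)[:,:2]
f=least_squares(lambda p:np.hypot(*(r-p).T)-.021,W).x;print('foot',f,'off',(f-w)*1e3)
e=toz(M,[g(237,342),g(362,382)],.085);d=(e[1]-e[0])[:2];print('ears',np.degrees(np.arctan2(d[1],d[0]))-90)
for z in(.06,.07):
  b=toz(M,[g(272,428)],z)[0][:2]-f;print('beak',np.degrees(np.arctan2(b[1],b[0])))
pad=np.array([.3932,-.1589])-f;print('pad dir',np.degrees(np.arctan2(pad[1],pad[0])))
t=toz(M,[g(487,45)],.03)[0][:2]-w;print('tab dir',np.degrees(np.arctan2(t[1],t[0])))
# tab push start: clockwise side
a=np.radians(-2);u=np.array([np.cos(a),np.sin(a)]);n=np.array([-u[1],u[0]])
tool([*(w+.088*u-.035*n),.12])
E
```

```text
wheel [0.52997323 0.1668269 ]
foot [0.530519   0.16560696] off [ 0.54577554 -1.21994295]
ears -163.2640869687114
beak -164.1926131841379
beak -166.44872138259984
pad dir -112.93623330127755
tab dir -0.9902914652885687
t 7.4 tcp [0.517  0.1565 0.2027] yaw 34.83 zax [-0.0015 -0.     -1.    ] F [-0.54  0.76  0.35]
rel wheel [-0.0138 -0.0087]
need tool dp [0.0661 0.0798 0.0826]
```

Emit:
jog_arm(rows=[{"dp":[0.0222,0.0267,0],"rotation":[0,0,0],"gripper":0},{"dp":[0.0222,0.0267,0],"rotation":[0,0,0],"gripper":0},{"dp":[0.0222,0.0267,0],"rotation":[0,0,0],"gripper":0},{"dp":[0,0,0],"rotation":[0,0,7.3],"gripper":0},{"dp":[0,0,0],"rotation":[0,0,7.3],"gripper":0},{"dp":[0,0,0],"rotation":[0,0,7.3],"gripper":0},{"dp":[0,0,0],"rotation":[0,0,7.3],"gripper":0},{"dp":[0,0,0.03],"rotation":[0,0,7.3],"gripper":0},{"dp":[0,0,0.03],"rotation":[0,0,0],"gripper":0},{"dp":[0,0,0.02],"rotation":[0,0,0],"gripper":0}])

```text
clock: 8.4
ee_pos: [0.6165, 0.1289, 0.1199]
eef_rot: [3.141, -0.046, -0.007]
ft_force: [0.6, 0.7, -0.6]
finger_gap: 0.0001
gripper_force: 0.0
```

```bash
python3 - <<'E'
from h import *
tool([.6175,.1287,.022])
E
```

```text
t 8.4 tcp [0.6165 0.1289 0.1199] yaw -1.66 zax [-0.0045 -0.     -1.    ] F [ 0.56  0.73 -0.56]
rel wheel [ 0.0857 -0.0363]
need tool dp [0.0014 0.0002 0.0979]
```

Emit:
jog_arm(rows=[{"dp":[0.001,0,0.03],"rotation":[0,0,0],"gripper":0},{"dp":[0,0,0.03],"rotation":[0,0,0],"gripper":0},{"dp":[0,0,0.025],"rotation":[0,0,0],"gripper":0},{"dp":[0,0,0.011],"rotation":[0,0,0],"gripper":0},{"dp":[0,0,0],"rotation":[0,0,0],"gripper":0},{"dp":[0,-0.003,0],"rotation":[0,0,0],"gripper":0},{"dp":[0,-0.003,0],"rotation":[0,0,0],"gripper":0},{"dp":[0,-0.003,0],"rotation":[0,0,0],"gripper":0},{"dp":[0,-0.003,0],"rotation":[0,0,0],"gripper":0},{"dp":[0,0,0],"rotation":[0,0,0],"gripper":0}])

```text
clock: 9.4
ee_pos: [0.6186, 0.1409, 0.0282]
eef_rot: [-3.141, 0.045, -0.001]
ft_force: [0.1, -1.1, -0.7]
finger_gap: -0.0004
gripper_force: 0.0
```

```bash
python3 - <<'E'
from h import *
tool()
E
```

```text
t 9.4 tcp [0.6186 0.1409 0.0282] yaw -1.65 zax [ 7.e-04  1.e-04 -1.e+00] F [ 0.14 -1.15 -0.71]
rel wheel [ 0.0878 -0.0243]
```

Emit:
jog_arm(rows=[{"dp":[0,0,0.006],"rotation":[0,0,0],"gripper":0},{"dp":[0,0,0],"rotation":[0,0,0],"gripper":0},{"dp":[0.0012,-0.0046,0],"rotation":[0,0,-3],"gripper":0},{"dp":[0.0012,-0.0046,0],"rotation":[0,0,-3],"gripper":0},{"dp":[0.0012,-0.0046,0],"rotation":[0,0,-3],"gripper":0},{"dp":[0.0012,-0.0046,0],"rotation":[0,0,-3],"gripper":0},{"dp":[0.0012,-0.0046,0],"rotation":[0,0,-3],"gripper":0},{"dp":[0.0012,-0.0046,0],"rotation":[0,0,-3],"gripper":0},{"dp":[0.0012,-0.0046,0],"rotation":[0,0,-3],"gripper":0},{"dp":[0.0012,-0.0046,0],"rotation":[0,0,-3],"gripper":0}])

```text
clock: 10.4
ee_pos: [0.6223, 0.178, 0.0216]
eef_rot: [3.082, 0.611, -0.001]
ft_force: [0.3, 0.7, -1.1]
finger_gap: -0.0003
gripper_force: 0.1
```

```bash
python3 - <<'E'
from h import *
tool();cv2.imwrite('pics/scene4.png',env.camera('scene'))
s=env.get_state();p=np.array(s['ee_pos'][:2])-[.5304,.166];r=np.hypot(*p)
print(r,'tcp ang',np.degrees(np.arctan2(p[1],p[0])),'tab ang if contact',np.degrees(np.arctan2(p[1],p[0])+np.arcsin(.0215/r)))
E
```

```text
t 10.4 tcp [0.6223 0.178  0.0216] yaw 22.43 zax [-4.e-04 -1.e-04 -1.e+00] F [ 0.33  0.66 -1.1 ]
rel wheel [0.0915 0.0128]
0.09258806335050697 tcp ang 7.849574983424355 tab ang if contact 21.276873708836956
```

Emit:
jog_arm(rows=[{"dp":[0.0006,-0.0047,0],"rotation":[0,0,-3],"gripper":0},{"dp":[0.0006,-0.0047,0],"rotation":[0,0,-3],"gripper":0},{"dp":[0.0006,-0.0047,0],"rotation":[0,0,-3],"gripper":0},{"dp":[0.0006,-0.0047,0],"rotation":[0,0,-3],"gripper":0},{"dp":[0.0006,-0.0047,0],"rotation":[0,0,-3],"gripper":0},{"dp":[0.0006,-0.0047,0],"rotation":[0,0,-3],"gripper":0},{"dp":[0.0006,-0.0047,0],"rotation":[0,0,-3],"gripper":0},{"dp":[0.0006,-0.0047,0],"rotation":[0,0,-3],"gripper":0},{"dp":[0.0005,-0.003,0],"rotation":[0,0,-2],"gripper":0},{"dp":[0,0,0],"rotation":[0,0,0],"gripper":0}])

```text
clock: 11.45
ee_pos: [0.6041, 0.2144, 0.0217]
eef_rot: [-2.867, -1.285, 0.0]
ft_force: [0.4, -0.8, -0.6]
finger_gap: 0.0002
gripper_force: 0.0
```

```bash
python3 - <<'E'
from h import *
tool();cv2.imwrite('pics/scene5.png',env.camera('scene'))
s=env.get_state();p=np.array(s['ee_pos'][:2])-[.5304,.166];r=np.hypot(*p)
print(r,'tab ang if contact',np.degrees(np.arctan2(p[1],p[0])+np.arcsin(.0215/r)))
E
```

```text
t 11.45 tcp [0.6041 0.2144 0.0217] yaw 48.3 zax [-3.e-04 -1.e-04 -1.e+00] F [ 0.41 -0.79 -0.64]
rel wheel [0.0733 0.0492]
0.0881816487442778 tab ang if contact 47.25947206451055
```

Emit:
jog_arm(rows=[{"dp":[0.0004,-0.0029,0],"rotation":[0,0,-1.8],"gripper":0},{"dp":[0.0004,-0.0029,0],"rotation":[0,0,-1.8],"gripper":0},{"dp":[0,0,0],"rotation":[0,0,0],"gripper":0},{"dp":[0,0,0],"rotation":[0,0,0],"gripper":0},{"dp":[0,0.005,0],"rotation":[0,0,0],"gripper":0},{"dp":[0,0.015,0],"rotation":[0,0,0],"gripper":0},{"dp":[0,0,-0.02],"rotation":[0,0,0],"gripper":0},{"dp":[0,0,-0.04],"rotation":[0,0,0],"gripper":0},{"dp":[0,0,-0.04],"rotation":[0,0,0],"gripper":0},{"dp":[0,0,-0.04],"rotation":[0,0,0],"gripper":0}])

```text
clock: 12.5
ee_pos: [0.6163, 0.206, 0.1634]
eef_rot: [2.825, 1.374, -0.0]
ft_force: [-0.2, -0.1, 0.4]
finger_gap: 0.0002
gripper_force: 0.0
```

Emit:
jog_arm(rows=[{"dp":[0,0,-0.04],"rotation":[0,0,0],"gripper":0},{"dp":[-0.03,-0.014,0],"rotation":[0,0,0],"gripper":0},{"dp":[-0.03,-0.014,0],"rotation":[0,0,0],"gripper":0},{"dp":[-0.03,-0.014,0],"rotation":[0,0,0],"gripper":0},{"dp":[0,0,0],"rotation":[0,0,0],"gripper":0},{"dp":[0,0,0],"rotation":[0,0,0],"gripper":0},{"dp":[0,0,0],"rotation":[0,0,0],"gripper":0},{"dp":[0,0,0],"rotation":[0,0,0],"gripper":0},{"dp":[0,0,0],"rotation":[0,0,0],"gripper":0},{"dp":[0,0,0],"rotation":[0,0,0],"gripper":0}])

```text
clock: 13.5
ee_pos: [0.5278, 0.1616, 0.2016]
eef_rot: [-2.824, -1.375, 0.0]
ft_force: [-1.5, -0.4, -0.3]
finger_gap: 0.0004
gripper_force: 0.0
```

```bash
python3 - <<'E'
from h import *
tool(); M=model('wrist'); b=env.camera('wrist');cv2.imwrite('pics/w6.png',b)
q=proj(M,[[*W,.03]])[0];o=(q-60).astype(int);print(q,o)
cr=cv2.resize(b[max(o[1],0):o[1]+120,o[0]:o[0]+120],None,fx=5,fy=5,interpolation=2)
b=env.camera('scene');cv2.imwrite('pics/scene6.png',b)
z=np.zeros((600,200,3),np.uint8);z[:200]=cv2.resize(b[165:235,285:355],(200,200),interpolation=2)
cv2.imwrite('pics/c6.png',np.hstack([cr,z]))
E
```

```text
t 13.5 tcp [0.5278 0.1616 0.2016] yaw 51.93 zax [-3.e-04 -0.e+00 -1.e+00] F [-1.51 -0.37 -0.28]
rel wheel [-0.003  -0.0036]
[317.35991142 175.28707683] [257 115]
```

View pics/c6.png

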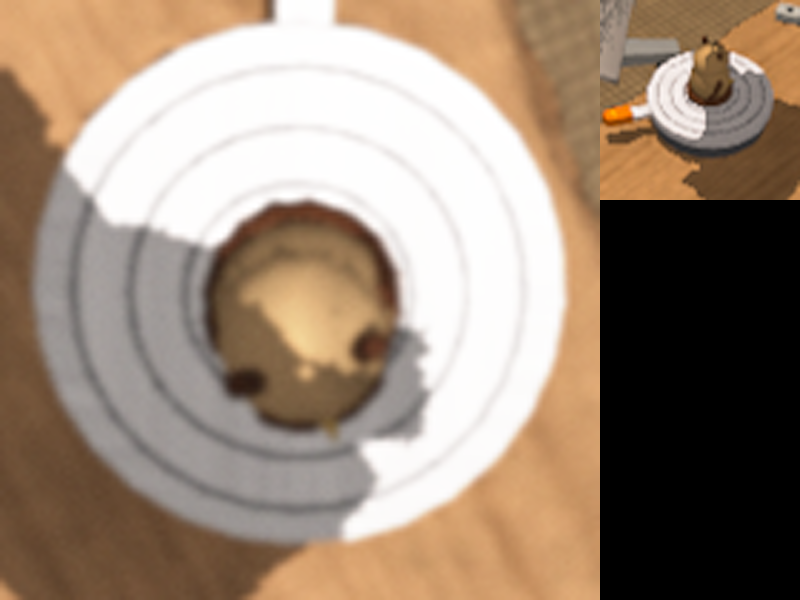

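The owl stands upright near the middle (foot about (302,300)), with ears at (245,382) and (370,345), beak at (332,428) and tab straight up at (305,10).

```bash
python3 - <<'E'
from h import *
M=model('wrist');g=lambda x,y:(257+x/5-.4,115+y/5-.4)
from scipy.optimize import least_squares
r=toz(M,[g(302,20),g(302,545),g(33,290),g(566,290)],.03)[:,:2]
w=least_squares(lambda p:np.hypot(*(r-p).T)-.056,W).x;print('wheel',w)
r=toz(M,[g(295,200),g(206,300),g(399,300),g(232,235),g(368,233)],.036)[:,:2]
f=least_squares(lambda p:np.hypot(*(r-p).T)-.021,W).x;print('foot',f,'off',(f-w)*1e3)
e=toz(M,[g(245,382),g(370,345)],.085);d=(e[1]-e[0])[:2];y=[np.degrees(np.arctan2(d[1],d[0]))-90]
for z in(.06,.07):
  b=toz(M,[g(332,428)],z)[0][:2]-f;y.append(np.degrees(np.arctan2(b[1],b[0])))
pad=np.array([.3932,-.1589])-f;pd=np.degrees(np.arctan2(pad[1],pad[0]));print('yaw',y,'pad dir',pd,[np.hypot(*pad)*np.sin(np.radians(v-pd)) for v in y])
E
```

```text
wheel [0.53097953 0.167056  ]
foot [0.53075964 0.16595446] off [-0.21989628 -1.10153996]
yaw [np.float64(-111.10909047447602), np.float64(-111.05802540506099), np.float64(-108.78994743087024)] pad dir -112.950231037227 [np.float64(0.01133423937046726), np.float64(0.011648488123558927), np.float64(0.02559301353649322)]
```

```bash
python3 -c "
from bench import env
print(env.hand_in())"
```

```text
the job is handed in; nothing more can be done
None
```

I handed the job in with the owl upright on the wheel; hand-in gave no verdict, but by my last camera measurement its foot is about 1 mm off the axis and its line of sight passes roughly 10–25 mm from the pad's centre.

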